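# Pack the tea cups in the round tin

## Robot

A 7-joint arm with a two-finger parallel gripper is mounted at the origin on the work surface. World frame = base frame: x ahead of the robot, y to its left, z up, the work surface at z = 0. Lengths are in m, angles in degrees, forces in N, time in s.
With the tool pointing down it reaches from about 0.425 to 0.875 m from the base axis. Payload 4.7 kg.
Tool frame: the origin (TCP) lies on the centre line of the jaws, within the pads' length; the fingertips stand 8 mm ahead of it and the grasp point (between the pads) lies 11 mm behind it; z points along the fingers, y is the direction in which the jaws open and shut (so a half turn about z gives the same grasp; the last joint's range is limited). The gripper opens to 87 mm and grips with 3 to 60 N. Pads are 19 mm wide; open, the fingers measure 117 mm over their backs; the gripper's body (75 mm by 190 mm) begins 51 mm behind the grasp point.
Start: joints at [-71.557, 18.392, -4.016, 83.108, 1.295, 78.541, -3.26], TCP at [0.197, 0.619, 0.231] pointing down, gripper open.
Joint ranges: [-163.93, 163.93], [-17.29, 119.83], [-79.2, 71.16], [3.27, 140.29], [-89.18, 269.18], [5.43, 117.66], [-154.24, 154.24]. Speed limits (degrees/s): [147.25, 147.25, 180, 180, 180, 180, 180].

## Interface

Orientations are given as [roll, pitch, yaw] about the fixed x, y, z axes, in that order (R = Rz(yaw) Ry(pitch) Rx(roll)).
In Python, from cell import env gives the robot as it stands. The module is installed in compiled form; this text tells all that it offers.
- The arm moves only by the tool move_arm, never from a script. Its argument "steps" is a list of rows, each a list of 2 entries, a list of its own where there are three numbers: the shift along the tool's x, y, z in m, then the turn about the tool's z in rad. A call has 1 to 20 rows; each row is the pose to reach, as a shift and turn from the pose commanded when the call began, along the tool's axes at that moment; what a row does not reach only later rows make up. A row lasts 1/8 s, in which the tool goes at most 62.5 mm and 10.7 degrees, less where a joint would pass 70% of its speed; a pose out of reach is approached as far as the arm can. A call with a gripper value outside its range is refused whole. "hand" is the closure, from -1 (fully open) to 1 (shut), set as the call begins (left out, the last holds). The fingers move at their own pace and stop on an object; "squeeze" is the grip in N (left out, the last holds). Time passes only in rows, so rows that repeat a pose let the fingers close. It gives the time, the measured TCP pose, the force and the opening at its end, in the units of the state.
- env.get_obs(): the state, without advancing time (a new reading comes with each control period).
- env.read_camera(name): name is "scene" or "side" or "wrist"; returns (picture, depth): 420x560x3 uint8, red, green, blue; 420x560 float32, m along the optical axis (not along the pixel's ray), 0 where there is no reading.
- env.calibration(name): a dict with "intrinsics" (3x3 intrinsics, pixels), "position" and "orientation" of the camera in the world; the wrist camera has in their place "mount" (4x4, takes a point from camera to tool coordinates, whose origin is the TCP and whose axes are the flange's). Camera axes: x right, y up, looking along -z (the intrinsics and any distortion apply to the point x, -y, -z); pixel columns grow to the right and rows downward; lengths in m; the calibration is good to about 2 mm. A picture is of the moment at which its call begins: read the wrist's pose just before it. calibration takes no time and is no camera call.
- env.sign_off(): hands the job in, once; it reports no verdict.
Trained networks look in the newest picture that a camera, given by its name, has taken for a name from the list of things; names that differ only in an ending like _2 or _b are one class to them, and where a whole thing is asked for, a point or a joint stands for the part that bears it (a point fixed in the world has none). Each returns a list of dicts, best first, with "conf" (0 to 1); they miss things now and then, are a little off and sometimes report something else, mostly with a low value. They report only what shows in the picture. A call takes as long as a camera call. They do not tell look-alikes from the thing itself.
- env.cut_out(camera, query): "region" (420x560 bool, what is visible of it) and "uv" ([column, row] in pixels, amid what is visible of it).
The state is a dict: "time_s": time; "qpos": joint angles; "joint_velocities": joint speeds; "effort": joint torques, N m; "tool_pos": TCP position; "tool_rot": TCP orientation; "force": force on the tool from outside, world axes, zero at the start; "wrist_torque": the same for the moment, N m; "grip_width": finger opening in m.
Only numpy, scipy, OpenCV 4.12 (cv2) and the standard library are available. Lean on these libraries where they do the work, as an engineer would, in place of code of your own. Each camera call takes 0.05 s, during which the arm holds its last target. There are 200 camera calls.

## Task

Pack all seven tea cups away in the round tin, upside down and standing flat on its floor, six in a ring round one in the middle: shift the one that has strayed inside the tin so that it no longer takes up two places, and take the two nested cups off the sloping drainer and fit them in as well. They are porcelain: set each one right down before letting go, do not drop it. Leave the coaster and the dice where they lie.

Things in the scene. Friction and masses are not known exactly. Their poses are not given: they have to be found in the camera images.
- tin: shallow round steel tin without its lid, loose on the table, 0.35 kg: outside 196 mm across and 36 mm high, inside 192 mm across, flat floor 2 mm thick. Origin: centre of its underside, z up. It has room for just seven cups, one in the middle and six round it, their centres then about 63 mm from the tin's centre and 60 degrees apart, with 6 mm to spare across the tin
- cup_ring1_center (a point): one of four cups in their places in the ring, upside down. All seven are alike, white porcelain, loose, about 70 g, 58 mm tall; upside down: rim 60 mm across below, straight cone to 40 mm across at 44 mm up, then a cylindrical foot 30 mm across and 14 mm tall, the part to grip. Point: the cup's centre, 29 mm from the plane of its rim and 29 mm from the end of its foot; z axis along the cup, from rim to foot
- cup_ring2_center (a point): second cup in its place in the ring, upside down on the tin's floor. Point: the cup's centre, 29 mm from the plane of its rim and 29 mm from the end of its foot; z axis along the cup, from rim to foot
- cup_ring3_center (a point): third cup in its place in the ring, upside down on the tin's floor. Point: the cup's centre, 29 mm from the plane of its rim and 29 mm from the end of its foot; z axis along the cup, from rim to foot
- cup_ring4_center (a point): fourth cup in its place in the ring, upside down on the tin's floor. Point: the cup's centre, 29 mm from the plane of its rim and 29 mm from the end of its foot; z axis along the cup, from rim to foot
- cup_stray_center (a point): fifth cup in the tin, upside down on its floor, 20 to 32 mm off the tin's centre towards the open side of the ring, so that no other cup fits beside it. Any cup standing in the tin has its centre 31 mm above the table. Point: the cup's centre, 29 mm from the plane of its rim and 29 mm from the end of its foot; z axis along the cup, from rim to foot
- cup_upper_center (a point): upper of two nested cups stacked upside down on the drainer, their axes leaning about 25 degrees from vertical, square to its slope. It sits 22 mm farther along the axis than the lower cup, which reaches 36 mm up inside it, with about 2 mm of play all round. Point: the cup's centre, 29 mm from the plane of its rim and 29 mm from the end of its foot; z axis along the cup, from rim to foot
- cup_lower_center (a point): lower of the two nested cups; its rim lies on the drainer's slope, against the lip. Point: the cup's centre, 29 mm from the plane of its rim and 29 mm from the end of its foot; z axis along the cup, from rim to foot
- drainer: fixed cup drainer: a slatted wooden board 118 mm long and 150 mm wide, sloping at 25 degrees, on a steel drip tray 116 x 156 mm. Origin: on the table, 28 mm in front of the tray's middle; its x axis points level, up-slope, z up. The board's low edge, with a lip standing 12 mm above it, is 22 mm high at x = -24 mm; the high edge is 72 mm high at x = +83 mm
- coaster: round steel coaster 90 mm across, 6 mm high, loose on the table; origin: centre of its underside
- die1: amber acrylic die, 18 mm cube, loose on the table; origin: centre of its underside
- die2: the other amber acrylic die, alike
- tile_row: row of nine white melamine mahjong tiles face down, fixed, in all 41 mm (x) by 273 mm (y) and 22 mm high; origin: centre of its underside. To the left of it, on the table's far left corner (x over 0.60 m, y over 0.27 m), stands a fixed grey plastic tile shuffler box, 250 mm square and 121 mm high with its toggle switch
Things that resemble listed ones, but are neither listed nor needed, are in the scene too. What is shaped like the part that bears cup_lower_center but purple or red is not meant. Leave any blue or green look-alike of the tin alone.

How it is judged (in metres and radians):
At the end, for the whole second after the job is handed in: All seven cups are in the tin (centres within 70 mm of its centre), upside down with their rims flat on its floor (centre 31 mm above the tin's underside, within 3.5 mm; leaning less than 0.06 rad), at rest (under 0.02 m/s); the tin stands level on the table (z of cup_ring1_center in the frame of tin between 0.0275 and 0.0345 m and horizontal distance between each of cup_ring1_center, cup_ring2_center, cup_ring3_center, cup_ring4_center, cup_stray_center, cup_lower_center, cup_upper_center and tin below 0.07 m and angle between each of cup_ring1_center, cup_ring2_center, cup_ring3_center, cup_ring4_center, cup_stray_center, cup_lower_center, cup_upper_center's own z axis and vertical below 0.06 rad and linear speed of each of cup_ring1, cup_ring2, cup_ring3, cup_ring4, cup_stray, cup_lower, cup_upper below 0.02 m/s and z of cup_ring2_center in the frame of tin between 0.0275 and 0.0345 m and z of cup_ring3_center in the frame of tin between 0.0275 and 0.0345 m and z of cup_ring4_center in the frame of tin between 0.0275 and 0.0345 m and z of cup_stray_center in the frame of tin between 0.0275 and 0.0345 m and z of cup_lower_center in the frame of tin between 0.0275 and 0.0345 m and z of cup_upper_center in the frame of tin between 0.0275 and 0.0345 m and angle between tin's own z axis and vertical below 0.05 rad and height (world z) of tin below 0.006 m); the robot touches nothing.
It fails at once if a cup is dropped: it moves faster than 0.35 m/s (a free fall of about 6 mm) while the fingers are not touching it ((linear speed of cup_ring1 above 0.35 m/s and contact force between the fingers and cup_ring1 below 0.02 N) or (linear speed of cup_ring2 above 0.35 m/s and contact force between the fingers and cup_ring2 below 0.02 N) or (linear speed of cup_ring3 above 0.35 m/s and contact force between the fingers and cup_ring3 below 0.02 N) or (linear speed of cup_ring4 above 0.35 m/s and contact force between the fingers and cup_ring4 below 0.02 N) or (linear speed of cup_stray above 0.35 m/s and contact force between the fingers and cup_stray below 0.02 N) or (linear speed of cup_lower above 0.35 m/s and contact force between the fingers and cup_lower below 0.02 N) or (linear speed of cup_upper above 0.35 m/s and contact force between the fingers and cup_upper below 0.02 N)).
It fails at once if the coaster or a die is moved more than 20 mm (distance of any of coaster, die1, die2 from where it was at the start of the episode above 0.02 m).
It also fails if it takes over 69 s, if anything falls off the work surface, if the arm or the gripper's body presses on something with over 40 N, if the wrist force passes 120 N, or if a joint passes its speed limit or range.

## Working session

There is one attempt and no reset: what is moved stays moved. The work goes in short steps, Python scripts to look and compute and a tool call to move; the robot and the scene stay as the last step left them, time stands still between calls to the robot, and variables do not carry over. Pictures are saved under pics/ and viewed, about 8 in all and at most 12, crops included, and the job is handed in when it is done.

Besides the shell and the picture viewer there is one more tool, called after "Call:" as a command line: name --argument value ..., lists and objects as JSON in quotes. move_arm: Moves the arm, as the interface text tells. Its arguments: {"type":"object","properties":{"steps":{"type":"array"},"hand":{"type":"number"},"squeeze":{"type":"number"}},"required":["steps"]}

```bash
mkdir -p pics
cat > h.py <<'E'
import numpy as np, cv2
from scipy.spatial.transform import Rotation as R
from cell import env
def rot(o):
    o=np.array(o,float)
    if o.shape==(3,3): return o
    if o.size==3: return R.from_euler('xyz',o,degrees=True).as_matrix()
    raise ValueError(o)
def cam(name):
    s=env.get_obs(); c=env.calibration(name); K=np.array(c['intrinsics'])
    if name=='wrist':
        T=np.eye(4);T[:3,:3]=rot(s['tool_rot']);T[:3,3]=s['tool_pos'];T=T@np.array(c['mount'])
        Rm,p=T[:3,:3],T[:3,3]
    else: Rm,p=rot(c['orientation']),np.array(c['position'])
    im,d=env.read_camera(name)
    v,u=np.mgrid[:420,:560]
    P=np.stack([(u-K[0,2])/K[0,0]*d,-(v-K[1,2])/K[1,1]*d,-d],-1)@Rm.T+p
    P[d<=0]=np.nan
    return im,d,P,Rm,p,K
def save(n,im): cv2.imwrite('pics/'+n+'.png',im[...,::-1])
E
python3 - <<'E'
from h import *
print(env.get_obs())
for n in ['scene','side','wrist']: print(n,env.calibration(n))
a=cam('scene');b=cam('side')
save('scene',a[0]);save('side',b[0])
for n,c in (('scene',a),('side',b)):
    for q in ['tin','cup_lower_center','cup_ring1_center','drainer','coaster','die1']:
        for r in env.cut_out(n,q):
            m=r['region']; print(n,q,round(r['conf'],2),np.round(r['uv']),m.sum(),np.round(np.nanmedian(c[2][m],0),3))
E
```

```text
{'time_s': 0.0, 'qpos': array([-71.5582891 ,  18.43775776,  -4.01414047,  83.17652902,
         1.29693612,  78.53977504,  -3.25928388]), 'joint_velocities': array([-0.00318324, -0.031253  , -0.01811869, -0.02856184, -0.01966959,
       -0.01235763,  0.05326218]), 'effort': array([ 8.58662133e-05, -4.91285169e+01, -4.03785193e-01, -3.12525630e+01,
       -6.39919331e-02,  4.35158762e-02,  1.69685436e-04]), 'tool_pos': array([0.19681512, 0.61891527, 0.22946182]), 'tool_rot': array([-1.79891284e+02,  8.14152895e-03,  1.62367865e+02]), 'force': array([ 0.08432673,  0.81827062, -0.59439269]), 'wrist_torque': array([ 0.02896506, -0.03870495, -0.02195104]), 'grip_width': 0.08739366648696378}
scene {'intrinsics': array([[457.24461824,   0.        , 274.83213651],
       [  0.        , 457.24461824, 206.40678776],
       [  0.        ,   0.        ,   1.        ]]), 'position': array([1.28454186, 0.32625932, 0.71129591]), 'orientation': array([ 49.44018955,   0.67991157, 106.38878676])}
side {'intrinsics': array([[381.69492119,   0.        , 279.1570066 ],
       [  0.        , 381.69492119,
[... 1703 characters left out ...]
de cup_lower_center 0.58 [268. 224.] 382 [0.585 0.163 0.042]
side cup_lower_center 0.57 [404. 343.] 1478 [ 0.454 -0.234  0.032]
side cup_lower_center 0.17 [240. 221.] 241 [0.555 0.221 0.046]
side cup_ring1_center 0.67 [239. 220.] 269 [0.555 0.221 0.046]
side cup_ring1_center 0.52 [236. 237.] 440 [0.5  0.18 0.04]
side drainer 0.79 [424. 283.] 4108 [ 0.608 -0.19   0.032]
side coaster 0.77 [248. 312.] 1532 [0.375 0.011 0.004]
side coaster 0.39 [259. 247.] 2001 [0.535 0.137 0.02 ]
side coaster 0.35 [411. 272.] 1066 [ 0.563 -0.187  0.08 ]
side die1 0.51 [424. 284.] 3985 [ 0.606 -0.193  0.032]
side die1 0.3 [259. 247.] 2127 [0.538 0.139 0.02 ]
side die1 0.28 [411. 272.] 1020 [ 0.563 -0.188  0.081]
```

Run:
```python
import cv2
a=cv2.imread('pics/scene.png');b=cv2.imread('pics/side.png')
c=cv2.vconcat([cv2.resize(a[130:290,80:480],(800,320),interpolation=cv2.INTER_CUBIC),cv2.resize(b[180:320,100:450],(700,280),interpolation=cv2.INTER_CUBIC).copy() if 0 else cv2.copyMakeBorder(cv2.resize(b[185:325,100:500],(800,280)),0,0,0,0,0)])
cv2.imwrite('pics/both.png',c)
```

```text
(no output)
```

View pics/both.png

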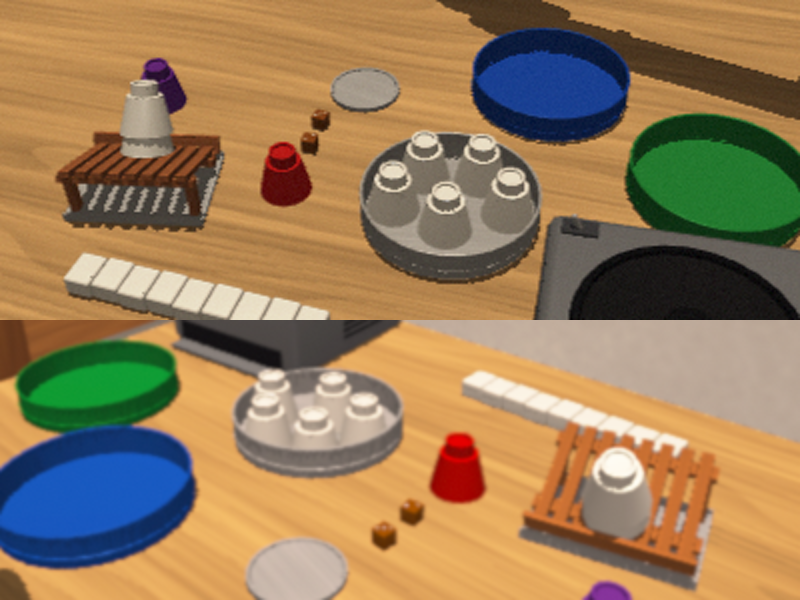

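The combined image shows the steel tin with 5 white cups (scene px ~(308,228)), and the white nested stack on the drainer (scene ~(152,190)). The look-alikes are a red cup (221,217), a purple cup (162,170), and blue and green tins (354,171) and (440,220). The choice is the white cups and the grey tin. Next I measure them.

```bash
cat >> h.py <<'E'
from scipy.optimize import least_squares
def circ(p,r=None,x0=None):
    x0=p.mean(0) if x0 is None else x0
    f=lambda q: np.hypot(p[:,0]-q[0],p[:,1]-q[1])-(q[2] if r is None else r)
    s=least_squares(f,[*x0,0.1] if r is None else x0,loss='soft_l1',f_scale=0.002); return s.x,np.abs(s.fun).mean()
def blobs(im,P,lo,hi,box,mn=15):
    m=(P[...,2]>lo)&(P[...,2]<hi)&(im.min(-1)>90)&(im.max(-1).astype(int)-im.min(-1)<45)
    m&=(P[...,0]>box[0])&(P[...,0]<box[1])&(P[...,1]>box[2])&(P[...,1]<box[3])
    n,L,st,ce=cv2.connectedComponentsWithStats(m.astype(np.uint8),connectivity=4)
    return [(ce[i].round(),P[L==i]) for i in range(1,n) if st[i,4]>=mn]
E
python3 - <<'E'
from h import *
for n in ['scene','side']:
    im,d,P,Rm,p,K=cam(n)
    print(n)
    for c,q in blobs(im,P,.053,.068,(.44,.67,.06,.31)):
        print(' foot',c,len(q),q.mean(0).round(4),np.ptp(q,axis=0).round(3))
    m=(np.abs(P[...,2]-.034)<.004)&(np.hypot(P[...,0]-.555,P[...,1]-.185)<.12)&(np.hypot(P[...,0]-.555,P[...,1]-.185)>.085)
    print(' tin',circ(P[m][:,:2]),m.sum())
    m=(P[...,2]>.06)&(np.hypot(P[...,0]-.58,P[...,1]+.18)<.08)
    q=P[m]; t=q[:,2].max(); print(' stack top',t); 
    for z in np.arange(.06,t,.01):
        s=q[(q[:,2]>=z)&(q[:,2]<z+.01)]; print('  ',z.round(3),len(s),s.mean(0).round(3),s.min(0).round(3),s.max(0).round(3))
    for qn in ['coaster','die1','tile_row','drainer']:
        for r in env.cut_out(n,qn):
            if r['conf']>.3: 
                w=P[r['region']];w=w[~np.isnan(w[:,0])]; print(' ',qn,round(r['conf'],2),np.round(r['uv']),np.percentile(w,2,axis=0).round(3),np.percentile(w,98,axis=0).round(3))
E
```

```text
scene
 foot [292. 200.] 88 [0.5233 0.1339 0.0592] [0.03  0.029 0.009]
 foot [320. 201.] 94 [0.5119 0.1962 0.0594] [0.029 0.029 0.008]
 foot [276. 215.] 107 [0.5824 0.1138 0.0595] [0.032 0.027 0.008]
 foot [335. 218.] 107 [0.5585 0.2371 0.0595] [0.029 0.029 0.008]
 foot [302. 225.] 117 [0.5993 0.1767 0.0594] [0.031 0.028 0.011]
 tin (array([0.57159378, 0.17576194, 0.09669932]), np.float64(0.0023809445069087583)) 398
 stack top 0.1147801854238012
   0.06 119 [ 0.612 -0.164  0.064] [ 0.57  -0.198  0.06 ] [ 0.659 -0.141  0.07 ]
   0.07 142 [ 0.604 -0.167  0.075] [ 0.568 -0.201  0.07 ] [ 0.62  -0.148  0.08 ]
   0.08 125 [ 0.597 -0.169  0.085] [ 0.57 -0.2   0.08] [ 0.611 -0.153  0.09 ]
   0.09 123 [ 0.589 -0.171  0.095] [ 0.557 -0.198  0.09 ] [ 0.604 -0.156  0.1  ]
   0.1 116 [ 0.579 -0.177  0.104] [ 0.554 -0.193  0.1  ] [ 0.596 -0.162  0.11 ]
   0.11 25 [ 0.579 -0.176  0.112] [ 0.572 -0.19   0.11 ] [ 0.585 -0.167  0.115]
  coaster 0.65 [261. 173.] [ 0.34  -0.023  0.002] [0.424 0.054 0.009]
  coaster 0.44 [301. 238.] [0.588 0.152 0.004] [0.628 0.203 0.061]
  die1 0.61 [232. 204.] [ 0.5  -0
[... 836 characters left out ...]
 0.597 -0.157  0.08 ]
   0.08 165 [ 0.561 -0.188  0.086] [ 0.552 -0.204  0.08 ] [ 0.592 -0.159  0.09 ]
   0.09 139 [ 0.565 -0.186  0.095] [ 0.552 -0.202  0.09 ] [ 0.586 -0.162  0.1  ]
   0.1 194 [ 0.564 -0.184  0.105] [ 0.551 -0.198  0.1  ] [ 0.585 -0.169  0.11 ]
   0.11 41 [ 0.574 -0.182  0.112] [ 0.567 -0.195  0.11 ] [ 0.578 -0.169  0.114]
  coaster 0.59 [248. 310.] [ 0.335 -0.029  0.   ] [0.418 0.055 0.007]
  die1 0.36 [410. 274.] [ 0.553 -0.206  0.046] [ 0.59  -0.158  0.112]
  tile_row 0.91 [373. 230.] [ 0.746 -0.17   0.002] [0.787 0.09  0.025]
  drainer 0.94 [424. 280.] [ 0.552 -0.251  0.001] [ 0.735 -0.097  0.071]
  drainer 0.49 [410. 291.] [ 0.569 -0.205  0.028] [ 0.599 -0.158  0.049]
```

```bash
cat >> h.py <<'E'
def go(x,y,z,yaw):
    """tool shift and turn from the measured pose"""
    s=env.get_obs();M=rot(s['tool_rot']);d=M.T@(np.array([x,y,z])-s['tool_pos'])
    t=(s['tool_rot'][2]-yaw+180)%360-180
    print('t',round(s['time_s'],2),'pos',s['tool_pos'].round(4),'yaw',s['tool_rot'].round(2),'-> shift',d.round(4),'turn',round(np.radians(t),3),'rows>=',max(np.linalg.norm(d)/.0625,abs(t)/10.7).round(1))
E
python3 -c "
from h import *
go(.57,.20,.24,101)"
```

```text
t 1.2 pos [0.1969 0.6195 0.2306] yaw [180.     0.   162.37] -> shift [-0.4826 -0.2867 -0.0094] turn 1.071 rows>= 9.0
```

Call:
move_arm --steps '[[[-0.05,-0.03,-0.002],0.1],[[-0.11,-0.065,-0.004],0.25],[[-0.17,-0.1,-0.006],0.4],[[-0.22,-0.13,-0.008],0.52],[[-0.275,-0.163,-0.009],0.64],[[-0.33,-0.195,-0.009],0.76],[[-0.38,-0.226,-0.009],0.87],[[-0.43,-0.256,-0.009],0.97],[[-0.465,-0.277,-0.009],1.04],[[-0.483,-0.287,-0.009],1.07],[[-0.483,-0.287,-0.009],1.07],[[-0.483,-0.287,-0.009],1.07],[[-0.483,-0.287,-0.009],1.07]]' --hand -0.15 --squeeze 8

```text
time_s: 2.82
tool_pos: [0.5691, 0.2021, 0.2395]
tool_rot: [-180.0, -0.1, 101.3]
force: [-0.8, 0.1, -0.8]
grip_width: 0.0502
```

```bash
cat >> h.py <<'E'
def tinview(name=None):
    im,d,P,Rm,p,K=cam('wrist')
    if name: save(name,im)
    m=(np.abs(P[...,2]-.034)<.006)&(np.abs(np.hypot(P[...,0]-.57,P[...,1]-.174)-.097)<.01)
    t,e=circ(P[m][:,:2]); print('tin',t.round(4),e.round(4),m.sum())
    for c,q in blobs(im,P,.052,.068,(.44,.67,.06,.31),60):
        f,e=q[:,:2].mean(0),np.ptp(q,axis=0)
        # hull circle: feature radius from outer points
        (cx,cy),r=cv2.minEnclosingCircle(q[:,:2].astype(np.float32))
        o=f-t[:2]; print(' foot',c,len(q),f.round(4),'enc',round(cx,4),round(cy,4),round(r,4),'z',np.median(q[:,2]).round(4),'r',np.hypot(*o).round(4),'ang',np.degrees(np.arctan2(o[1],o[0])).round(1))
    return t
E
python3 -c "
from h import *
tinview('w1'); print(env.get_obs()['grip_width'],env.get_obs()['qpos'].round(1))
go(.597,.1745,.09,101)"
```

```text
tin [0.5697 0.1767 0.0962] 0.0011 2455
 foot [277. 147.] 803 [0.5572 0.2393] enc 0.5574 0.2391 0.015 z 0.059 r 0.0638 ang 101.3
 foot [221. 180.] 790 [0.5104 0.1986] enc 0.51 0.1981 0.0151 z 0.0589 r 0.0632 ang 159.8
 foot [305. 216.] 723 [0.5979 0.179 ] enc 0.5983 0.1786 0.0151 z 0.0589 r 0.0282 ang 4.7
 foot [224. 239.] 578 [0.5223 0.1386] enc 0.5223 0.1354 0.0148 z 0.0585 r 0.0608 ang -141.2
 foot [277. 269.] 671 [0.581  0.1165] enc 0.5813 0.1152 0.0155 z 0.0589 r 0.0613 ang -79.4
0.050359505330734 [-40.6  12.8  21.9  90.1  -4.9  78.1  -6.9]
t 2.88 pos [0.5693 0.2016 0.2396] yaw [-1.7999e+02 -4.0000e-02  1.0126e+02] -> shift [-0.0321  0.0219  0.1496] turn 0.004 rows>= 2.5
```

View pics/w1.png

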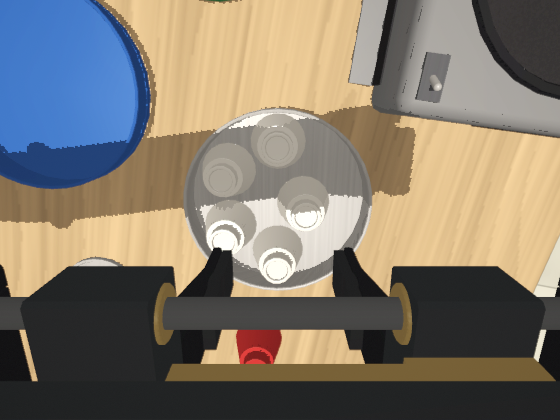

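The wrist view shows the steel tin centred at px (278,200). The stray's foot is at (305,216), the ring feet at (277,147), (221,180), (224,239) and (277,269), and the open side lies toward +x. The grasp goes to the stray.

Call:
move_arm --steps '[[[-0.02,0.0125,0.05],0],[[-0.028,0.024,0.105],0],[[-0.028,0.024,0.15],0],[[-0.028,0.024,0.17],0],[[-0.028,0.024,0.183],0],[[-0.028,0.024,0.183],0],[[-0.028,0.024,0.183],0],[[-0.028,0.024,0.183],0]]'

```text
time_s: 3.88
tool_pos: [0.6002, 0.1771, 0.0581]
tool_rot: [179.9, -0.0, 101.1]
force: [0.4, 0.1, 0.3]
grip_width: 0.0501
```

Call:
move_arm --steps '[[[0,0,0],0],[[0,0,0],0],[[0,0,0],0],[[0,0,0],0]]' --hand 1 --squeeze 8

```text
time_s: 4.38
tool_pos: [0.5992, 0.1768, 0.0567]
tool_rot: [-180.0, -0.0, 101.1]
force: [-0.8, -0.2, 1.8]
grip_width: 0.0297
```

```bash
python3 -c "
from h import *
s=env.get_obs();print(s['grip_width'],s['force'])
p=s['tool_pos'];go(p[0]-.0285,p[1]-.002,p[2],101.3)"
```

```text
0.02969133675395981 [-0.77002718 -0.2098812   1.80314608]
t 4.38 pos [0.5992 0.1768 0.0567] yaw [-1.8000e+02 -1.0000e-02  1.0106e+02] -> shift [ 0.0035 -0.0284  0.    ] turn -0.004 rows>= 0.5
```

Call:
move_arm --steps '[[[0.0,0.0,-0.0015],0],[[0.001,-0.006,-0.0015],0],[[0.002,-0.013,-0.0015],0],[[0.003,-0.021,-0.0015],0],[[0.0035,-0.0285,-0.0015],0],[[0.0035,-0.0285,-0.0015],0],[[0.0035,-0.0285,0],0],[[0.0035,-0.0285,0.0005],0],[[0.0035,-0.0285,0.0005],0]]'

```text
time_s: 5.5
tool_pos: [0.571, 0.1748, 0.0566]
tool_rot: [180.0, -0.0, 101.1]
force: [-2.0, 0.5, 4.1]
grip_width: 0.0296
```

Call:
move_arm --steps '[[[0,0,0],0],[[0,0,0],0],[[0,0,0],0],[[0,0,-0.02],0],[[0,0,-0.05],0],[[0.0,0.03,-0.1],0.15],[[0.01,0.03,-0.15],0.3],[[0.04,0.03,-0.18],0.3],[[0.04,0.03,-0.18],0.3]]' --hand -0.15

```text
time_s: 6.62
tool_pos: [0.5932, 0.2237, 0.2407]
tool_rot: [179.7, -0.3, 84.1]
force: [-0.4, -0.0, 0.1]
grip_width: 0.0501
```

```bash
python3 -c "
from h import *
tinview()
go(.58,-.16,.24,0)"
```

```text
tin [0.5699 0.1768 0.0962] 0.0012 1764
 foot [242. 176.] 777 [0.5577 0.2395] enc 0.5574 0.2391 0.015 z 0.059 r 0.0638 ang 101.0
 foot [201. 221.] 735 [0.5107 0.1987] enc 0.5102 0.1979 0.0154 z 0.059 r 0.0631 ang 159.7
 foot [264. 235.] 700 [0.5718 0.1775] enc 0.5716 0.1769 0.0151 z 0.0588 r 0.002 ang 20.0
 foot [280. 286.] 549 [0.5815 0.1187] enc 0.5813 0.116 0.015 z 0.0586 r 0.0593 ang -78.7
t 6.67 pos [0.5927 0.2212 0.2385] yaw [ 1.7983e+02 -1.3000e-01  8.4020e+01] -> shift [-0.3805  0.0271 -0.0023] turn 1.466 rows>= 7.9
```

Call:
move_arm --steps '[[[-0.05,0.004,-0.01],0.15],[[-0.11,0.008,-0.02],0.33],[[-0.17,0.012,-0.02],0.5],[[-0.23,0.016,-0.02],0.67],[[-0.28,0.02,-0.02],0.84],[[-0.33,0.025,-0.02],1.0],[[-0.365,0.01,-0.02],1.17],[[-0.39,0.005,-0.02],1.33],[[-0.397,0.005,-0.02],1.45],[[-0.397,0.005,-0.02],1.466],[[-0.397,0.005,-0.02],1.466],[[-0.397,0.005,-0.02],1.466]]' --hand -0.15

```text
time_s: 8.18
tool_pos: [0.555, -0.1749, 0.2558]
tool_rot: [-180.0, 0.0, -0.0]
force: [0.1, -0.4, 0.7]
grip_width: 0.05
```

Run:
```python
from h import *
im,d,P,Rm,p,K=cam('wrist'); save('w2',im)
print(env.get_obs()['tool_pos'],env.get_obs()['tool_rot'])
g=(im.max(-1).astype(int)-im.min(-1)<45)&(im.min(-1)>80)
m=(P[...,2]>.06)&g&(np.hypot(P[...,0]-.58,P[...,1]+.18)<.08)
q=P[m]; print('n',len(q),q[:,2].max())
t=q[q[:,2]>.1]; c=t-t.mean(0); u,s,v=np.linalg.svd(c,full_matrices=False); print('top',t.mean(0),len(t),'normal',v[2]*np.sign(v[2][2]),np.ptp(t,axis=0))
# board plane: brown points
b=(P[...,2]>.018)&(P[...,2]<.09)&(im[...,0].astype(int)-im[...,2]>40)&(np.hypot(P[...,0]-.6,P[...,1]+.17)<.14)
B=P[b]
best=None;rng=np.random.default_rng(0)
for i in range(300):
    a=B[rng.choice(len(B),3,replace=False)]; n=np.cross(a[1]-a[0],a[2]-a[0]); n/=np.linalg.norm(n)+1e-12
    k=np.abs((B-a[0])@n)<.0015
    if best is None or k.sum()>best.sum(): best=k
Q=B[best]; n=np.linalg.svd(Q-Q.mean(0),full_matrices=False)[2][2]; n*=np.sign(n[2])
print('board',len(B),best.sum(),Q.mean(0),n,'tilt',np.degrees(np.arccos(n[2])),'upslope yaw',np.degrees(np.arctan2(-n[1],-n[0])))
# cup model fit: upper cup, axis n, foot top centre
up=q[q[:,2]>.085]
def res(x):
    o=up-np.array([x[0],x[1],x[2]]); h=o@n; r=np.linalg.norm(o-np.outer(h,n),axis=1)
    d1=np.where(r<.0155,np.abs(h),9); d2=np.where((h>-.0145)&(h<.001),np.abs(r-.015),9)
    hh=np.clip(h,-.058,-.014); d3=np.abs(r-(.02+(-.014-hh)*10/44))*.975
    d4=np.where((r>.0145)&(r<.0205),np.abs(h+.014),9)
    return np.minimum(np.minimum(np.minimum(d1,d2),np.minimum(d3,d4)),.02)
s=least_squares(res,t.mean(0),loss='soft_l1',f_scale=.001,diff_step=1e-3)
print('foot end',s.x,np.mean(s.fun))
x=s.x; dist=(x-Q.mean(0))@n; print('height over board along n',dist,'axis hits rim plane of stack at',x-n*dist)
```

```text
[ 0.55504043 -0.17494082  0.25591355] [-1.79989958e+02  1.18425728e-02 -1.60215760e-02]
n 3660 0.34308045155196404
top [ 0.57489521 -0.18111428  0.1404701 ] 1520 normal [-0.99874018  0.04375692  0.02456374] [0.04753969 0.08024282 0.2430701 ]
board 12691 9117 [ 0.6369226  -0.16463383  0.05362286] [-0.41296403 -0.0913206   0.90615741] tilt 25.02037916763542 upslope yaw 12.469405469358252
foot end [ 0.59515886 -0.17329923  0.04837034] 0.006339585790986587
height over board along n 0.013278641607750798 axis hits rim plane of stack at [ 0.60064246 -0.17208662  0.0363378 ]
```

View pics/w2.png

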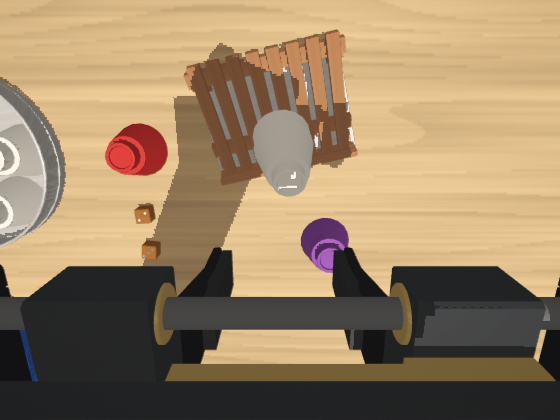

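The stack is white, with its foot at px (290,184). The red cup (125,155) and purple cup (328,250) are excluded. The drainer is turned by about 12.5°. I will refit with the fingers masked out.

```bash
cat >> h.py <<'E'
N=np.array([-0.41296403,-0.0913206,0.90615741])
def footfit(P,im,x0,n=N,zmin=.08):
    g=(im.max(-1).astype(int)-im.min(-1)<45)&(im.min(-1)>60)
    o=P-np.array(x0); h=o@n; r=np.linalg.norm(o-h[...,None]*n,axis=-1)
    up=P[g&(h>-.03)&(h<.012)&(r<.035)]
    def res(x):
        o=up-x; h=o@n; r=np.linalg.norm(o-np.outer(h,n),axis=1)
        d1=np.hypot(h,np.maximum(r-.015,0)); d2=np.hypot(r-.015,np.maximum(h,0)+np.maximum(-.014-h,0))
        d4=np.hypot(h+.014,np.maximum(r-.02,0)+np.maximum(.015-r,0))
        d3=np.hypot(r-(.02+(-.014-h)*10/44),np.maximum(h+.014,0))
        return np.minimum(np.minimum(d1,d2),np.minimum(d3,d4))
    s=least_squares(res,x0,loss='soft_l1',f_scale=.001,diff_step=1e-3)
    print('foot end',s.x.round(4),'n',len(up),'res',np.mean(s.fun).round(4)); return s.x
E
python3 - <<'E'
from h import *
for n in ['wrist','scene','side']:
    im,d,P,*_=cam(n)
    x=footfit(P,im,[.573,-.181,.110])
    Bd=np.array([0.6369226,-0.16463383,0.05362286]); print('over board',((x-Bd)@N).round(4),'axis base',(x-N*.08).round(4))
sh=x-N*.014
E
```

```text
foot end [ 0.5666 -0.1796  0.1074] n 2111 res 0.0008
over board 0.0792 axis base [ 0.5996 -0.1723  0.0349]
foot end [ 0.5677 -0.1811  0.1078] n 273 res 0.0012
over board 0.0792 axis base [ 0.6007 -0.1737  0.0353]
foot end [ 0.5655 -0.1831  0.1069] n 634 res 0.001
over board 0.0794 axis base [ 0.5986 -0.1758  0.0344]
```

```bash
python3 -c "
from h import *
go(.569,-.180,.107,12.5)"
```

```text
t 8.38 pos [ 0.555  -0.1752  0.256 ] yaw [-1.8e+02 -0.0e+00 -7.0e-02] -> shift [0.014  0.0048 0.149 ] turn -0.219 rows>= 2.4
```

Call:
move_arm --steps '[[[0.007,0.002,0.04],-0.1],[[0.014,0.005,0.09],-0.219],[[0.014,0.005,0.125],-0.219],[[0.014,0.005,0.142],-0.219],[[0.014,0.005,0.149],-0.219],[[0.014,0.005,0.149],-0.219],[[0.014,0.005,0.149],-0.219],[[0.014,0.005,0.149],-0.219]]'

```text
time_s: 9.38
tool_pos: [0.5697, -0.1807, 0.1082]
tool_rot: [180.0, -0.1, 12.4]
force: [0.5, 0.5, -0.0]
grip_width: 0.0499
```

Call:
move_arm --steps '[[[0,0,0],0],[[0,0,0],0],[[0,0,0],0],[[0,0,0],0]]' --hand 1 --squeeze 12

```text
time_s: 9.88
tool_pos: [0.5689, -0.1805, 0.107]
tool_rot: [-180.0, 0.0, 12.4]
force: [-0.8, 0.3, 0.6]
grip_width: 0.0293
```

```bash
python3 -c "
from h import *
s=env.get_obs();print(s['grip_width'],s['force'])
p=s['tool_pos']+N*.048;go(*p,12.5)
"
```

```text
0.029275187618910518 [-0.81221025  0.28932432  0.64596014]
t 9.88 pos [ 0.5689 -0.1805  0.107 ] yaw [-179.99    0.     12.43] -> shift [-0.0203  0.     -0.0435] turn -0.001 rows>= 0.8
```

Pull it off along the axis, then lift.

Call:
move_arm --steps '[[[-0.002,0,-0.0044],0],[[-0.0045,0,-0.0095],0],[[-0.0075,0,-0.016],0],[[-0.0105,0,-0.0225],0],[[-0.0135,0,-0.029],0],[[-0.0165,0,-0.0355],0],[[-0.0203,0,-0.0435],0],[[-0.0215,0,-0.046],0],[[-0.0215,0,-0.09],0],[[-0.0215,0,-0.09],0],[[-0.0215,0,-0.09],0]]'

```text
time_s: 11.25
tool_pos: [0.5477, -0.1849, 0.1967]
tool_rot: [-180.0, 0.0, 12.4]
force: [0.2, -0.1, -1.2]
grip_width: 0.0296
```

```bash
python3 -c "
from h import *
im,d,P,*_=cam('side'); s=env.get_obs(); print(s['tool_pos'],s['grip_width'],s['force'])
save('s3',cv2.resize(im[90:370,260:540],(560,560)))
"
```

```text
[ 0.54735749 -0.18483716  0.19613105] 0.029466709931896398 [ 1.55624024e-01  9.21733334e-05 -1.63623782e+00]
```

View pics/s3.png

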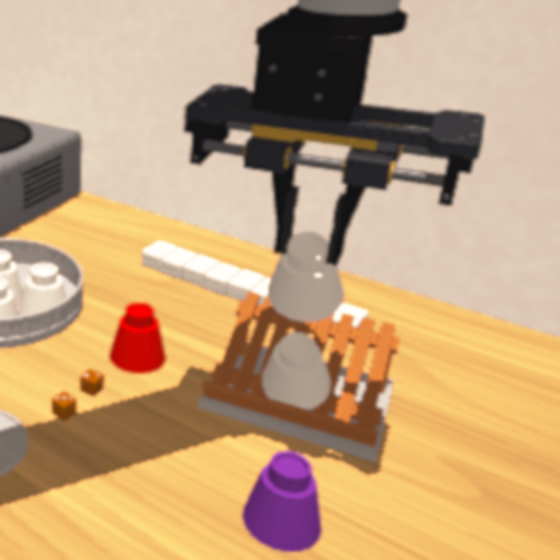

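The upper cup is held with its lean (px ~(305,280) in the crop). The lower cup stays on the drainer (297,370). Next I carry it to free table at about (0.64, 0.02) and stand it upright there by rolling it over its low rim edge.

```bash
python3 -c "
from h import *
go(.642,.024,.10,12.5)
"
```

```text
t 11.3 pos [ 0.5474 -0.1848  0.1961] yaw [-1.7995e+02  8.0000e-02  1.2430e+01] -> shift [ 0.1375 -0.1835  0.0961] turn -0.001 rows>= 4.0
```

Call:
move_arm --steps '[[[0.015,-0.02,0],0],[[0.04,-0.055,0],0],[[0.07,-0.095,0.0],0],[[0.1,-0.135,0.01],0],[[0.125,-0.167,0.04],0],[[0.1375,-0.1835,0.075],0],[[0.1375,-0.1835,0.1],0],[[0.1375,-0.1835,0.115],0],[[0.1375,-0.1835,0.122],0],[[0.1375,-0.1835,0.126],0],[[0.1375,-0.1835,0.126],0],[[0.1375,-0.1835,0.126],0]]'

```text
time_s: 12.8
tool_pos: [0.6433, 0.0235, 0.072]
tool_rot: [-180.0, -0.1, 12.4]
force: [0.1, 0.1, -1.0]
grip_width: 0.029
```

```bash
python3 -c "
from h import *
s=env.get_obs(); print(s['tool_pos'],s['grip_width'],s['force'],s['time_s'])
for n in ['scene','side']:
    im,d,P,*_=cam(n)
    g=(im.max(-1).astype(int)-im.min(-1)<45)&(im.min(-1)>60)&(P[...,2]<.06)&(P[...,2]>.004)&(np.hypot(P[...,0]-.655,P[...,1]-.027)<.06)
    q=P[g]; print(n,len(q),np.percentile(q[:,2],[0,1,5]),)
    save('a'+n,im)
"
```

```text
[0.64329863 0.02353589 0.07196893] 0.02896881398528843 [ 0.05630566  0.11242683 -1.01981811] 12.8
scene 436 [0.02318861 0.02516566 0.03065748]
side 332 [0.0105318  0.01353086 0.01824829]
```

Call:
move_arm --steps '[[[0,0,0.004],0],[[0,0,0.007],0],[[0,0,0.008],0],[[0.004,0,0.0084],0],[[0.0085,0,0.0092],0],[[0.0125,0,0.0102],0],[[0.0165,0,0.0115],0],[[0.0207,0,0.013],0],[[0.0256,0,0.0151],0],[[0.0256,0,0.0155],0],[[0.0256,0,0.0155],0]]' --squeeze 5

```text
time_s: 14.28
tool_pos: [0.6672, 0.0291, 0.0553]
tool_rot: [-180.0, 0.1, 12.4]
force: [-2.4, 0.3, 3.8]
grip_width: 0.0295
```

```bash
cat >> h.py <<'E'
def heldcup(nm):
    s=env.get_obs(); print(s['tool_pos'].round(4),s['grip_width'].__round__(4),s['force'].round(2),s['time_s'])
    o=[]
    for n in ['scene','side']:
        im,*_=cam(n); K=env.calibration(n); Rm=rot(K['orientation']); c=Rm.T@(s['tool_pos']-[0,0,.03]-np.array(K['position'])); k=K['intrinsics']
        u=int(k[0,0]*c[0]/-c[2]+k[0,2]); v=int(k[1,1]*-c[1]/-c[2]+k[1,2]); v0=max(v-60,0);u0=max(u-60,0)
        o.append(cv2.resize(im[v0:v0+120,u0:u0+120],(390,390),interpolation=cv2.INTER_CUBIC))
    save(nm,cv2.hconcat(o))
E
python3 -c "
from h import *
heldcup('u1')"
```

```text
[0.6672 0.0291 0.0553] 0.0295 [-2.44  0.27  3.76] 14.275
```

View pics/u1.png

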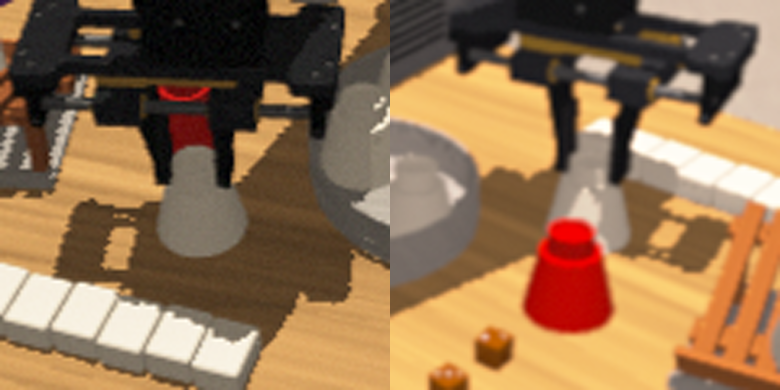

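The cup now stands upright on the table (crop px (200,205) and (600,190)). I release it, look from a little higher, and regrip.

Call:
move_arm --steps '[[[0,0,0],0],[[0,0,0],0],[[0,0,0],0],[[0,0,0],0],[[0,0,0.0005],0]]' --hand -0.3

```text
time_s: 15.0
tool_pos: [0.6678, 0.0291, 0.0551]
tool_rot: [-180.0, -0.0, 12.4]
force: [-0.3, 0.4, 0.4]
grip_width: 0.0559
```

Call:
move_arm --steps '[[[0,0,0],0],[[0,0,0],0],[[0,0,0],0],[[0,0,0],0]]' --hand 1 --squeeze 12

```text
time_s: 15.5
tool_pos: [0.6678, 0.0291, 0.0551]
tool_rot: [-180.0, -0.0, 12.4]
force: [0.6, 0.4, 0.5]
grip_width: 0.0291
```

```bash
python3 -c "
from h import *
s=env.get_obs(); print(s['grip_width'],s['force'])
im,d,P,*_=cam('scene')
for z0,z1 in [(.004,.02),(.02,.03),(.03,.044)]:
    m=(P[...,2]>z0)&(P[...,2]<z1)&(np.hypot(P[...,0]-.667,P[...,1]-.029)<.045)&(im.max(-1).astype(int)-im.min(-1)<45)
    q=P[m]; r=30-(q[:,2]*1e3)*10/44
    f=least_squares(lambda x:np.hypot(q[:,0]-x[0],q[:,1]-x[1])-r/1e3,[.667,.029],loss='soft_l1',f_scale=.001); print(z0,m.sum(),f.x.round(4),np.abs(f.fun).mean())
go(.6297,.155,.11,101)"
```

```text
0.029142741605431417 [0.64837496 0.43980454 0.46954911]
0.004 189 [0.6669 0.0281] 0.0008941884783103981
0.02 104 [0.6674 0.0282] 0.0009452678730602145
0.03 134 [0.6671 0.0281] 0.00111425655569494
t 15.55 pos [0.6678 0.0291 0.0551] yaw [-180.     -0.     12.43] -> shift [-0.0101 -0.1311 -0.0549] turn -1.546 rows>= 8.3
```

Call:
move_arm --steps '[[[0,0,-0.02],0],[[0,0,-0.05],-0.1],[[0,-0.005,-0.075],-0.27],[[-0.001,-0.02,-0.078],-0.44],[[-0.002,-0.04,-0.078],-0.61],[[-0.004,-0.06,-0.078],-0.78],[[-0.006,-0.08,-0.078],-0.95],[[-0.008,-0.1,-0.078],-1.12],[[-0.009,-0.12,-0.078],-1.28],[[-0.01,-0.131,-0.078],-1.44],[[-0.01,-0.131,-0.078],-1.546],[[-0.01,-0.131,-0.078],-1.546],[[-0.01,-0.131,-0.078],-1.546]]'

```text
time_s: 17.18
tool_pos: [0.6302, 0.1544, 0.1339]
tool_rot: [179.9, 0.0, 100.9]
force: [0.6, -0.2, -0.8]
grip_width: 0.0293
```

```bash
cat >> h.py <<'E'
def held(bot,tgt=None,views=('scene','side')):
    """held upright cup: centre by fitting its cone, rim bottom at height bot; ring feet visible in the same view"""
    s=env.get_obs(); t=s['tool_pos']; print('t',s['time_s'],'tcp',t.round(4),'w',round(s['grip_width'],4))
    for n in views:
        im,d,P,*_=cam(n); g=(im.max(-1).astype(int)-im.min(-1)<45)&(im.min(-1)>50)
        q=P[g&(P[...,2]>bot+.006)&(P[...,2]<bot+.041)&(np.hypot(P[...,0]-t[0],P[...,1]-t[1])<.042)]
        def res(x):
            h=q[:,2]-x[2]; a=q[:,:2]-x[:2]-np.outer(h-.029,x[3:5]); return np.hypot(a[:,0],a[:,1])-(.03-h*10/44)
        f=least_squares(res,[t[0],t[1],bot,0,0],loss='soft_l1',f_scale=.001); print(n,'cup',len(q),f.x[:3].round(4),'lean',f.x[3:].round(3),np.abs(f.fun).mean().round(4))
        F=[]
        for c,b in blobs(im,P,.054,.066,(.44,.67,.06,.31),50):
            if len(b)<200: F.append(b[:,:2].mean(0)); print('   foot',F[-1].round(4),len(b))
E
python3 -c "
from h import *
held(.078)
from scipy.optimize import least_squares as L
for F in ([(.5233,.1339),(.5119,.1962),(.5824,.1138),(.5585,.2371)],[(.5541,.2325),(.5781,.1095),(.5074,.1918),(.5196,.1295)],[(.5574,.2391),(.5101,.198),(.5223,.1354),(.5813,.1155)]):
    print(circ(np.array(F),.063,np.array([.57,.175])))
"
```

```text
t 17.175 tcp [0.6302 0.1544 0.1339] w 0.0293
scene cup 439 [0.6328 0.1516 0.0779] lean [-0.006 -0.004] 0.0009
   foot [0.5127 0.2021] 59
   foot [0.5596 0.2375] 116
side cup 331 [0.6304 0.1492 0.0768] lean [-0.006 -0.   ] 0.0009
   foot [0.5546 0.233 ] 81
   foot [0.5693 0.1712] 88
   foot [0.5783 0.1096] 94
   foot [0.5082 0.1922] 95
   foot [0.5196 0.1297] 107
(array([0.57106918, 0.17542052]), np.float64(0.0002447849457532063))
(array([0.56690337, 0.17114651]), np.float64(0.0001770103449016784))
(array([0.56949399, 0.17727859]), np.float64(7.529695960136612e-05))
```

```bash
python3 -c "
from h import *
p=env.get_obs()['tool_pos'];go(p[0]-.0027,p[1]+.0016,.0595,101)"
```

```text
t 17.27 pos [0.63   0.1545 0.1335] yaw [1.7997e+02 1.0000e-02 1.0091e+02] -> shift [ 0.0021 -0.0024  0.074 ] turn -0.002 rows>= 1.2
```

Call:
move_arm --steps '[[[0.002,-0.0024,0.008],0],[[0.002,-0.0024,0.02],0],[[0.002,-0.0024,0.031],0],[[0.002,-0.0024,0.041],0],[[0.002,-0.0024,0.05],0],[[0.002,-0.0024,0.058],0],[[0.002,-0.0024,0.065],0],[[0.002,-0.0024,0.07],0],[[0.002,-0.0024,0.073],0],[[0.002,-0.0024,0.073],0],[[0.002,-0.0024,0.073],0]]'

```text
time_s: 18.65
tool_pos: [0.6273, 0.1565, 0.0604]
tool_rot: [180.0, -0.0, 101.0]
force: [0.3, 0.3, -0.0]
grip_width: 0.0296
```

```bash
python3 -c "
from h import *
s=env.get_obs(); print(s['force'])
held(.004)"
```

```text
[ 3.38867000e-01  2.65949730e-01 -3.27796952e-04]
t 18.65 tcp [0.6273 0.1565 0.0604] w 0.0296
scene cup 431 [0.6254 0.15   0.0206] lean [-0.262  0.009] 0.0042
   foot [0.5131 0.1992] 78
   foot [0.56   0.2376] 120
side cup 170 [0.6346 0.1541 0.0261] lean [ 0.019 -0.057] 0.0023
   foot [0.6277 0.1438] 53
   foot [0.5554 0.2333] 79
   foot [0.5694 0.1711] 90
   foot [0.5786 0.1098] 92
   foot [0.5077 0.1919] 98
   foot [0.5195 0.1292] 110
```

Call:
move_arm --steps '[[[0,0,0.001],0],[[0,0,0.002],0],[[0,0,0.003],0],[[0,0,0.0035],0],[[0,0,0.004],0],[[0,0,0.004],0]]'

```text
time_s: 19.5
tool_pos: [0.6271, 0.1564, 0.057]
tool_rot: [180.0, -0.0, 101.0]
force: [-3.1, -0.1, 6.2]
grip_width: 0.0293
```

Call:
move_arm --steps '[[[0,0,0],0],[[0,0,0],0],[[0,0,0],0],[[0,0,-0.02],0],[[0,0,-0.06],0],[[-0.0,0.0,-0.11],0],[[0.02,0,-0.16],0],[[0.04,-0.03,-0.182],0],[[0.04,-0.03,-0.182],0],[[0.04,-0.03,-0.182],0]]' --hand -0.15

```text
time_s: 20.75
tool_pos: [0.5903, 0.1893, 0.2385]
tool_rot: [179.9, 0.0, 101.0]
force: [0.0, -0.1, -0.5]
grip_width: 0.0498
```

```bash
python3 -c "
from h import *
tinview('w4')
go(.569,-.178,.18,12.5)
c,b=(lambda a:(a[2],a[0]))(cam('scene'))
F=np.array([.5667,-.1805,.1074])-.022*N
print(F)
footfit(c,b,F); c=cam('side'); footfit(c[2],c[0],F)"
```

```text
tin [0.5699 0.1767 0.0962] 0.001 2723
 foot [256. 129.] 845 [0.5574 0.2391] enc 0.5575 0.2387 0.0151 z 0.059 r 0.0637 ang 101.2
 foot [200. 163.] 826 [0.5105 0.1985] enc 0.5103 0.198 0.015 z 0.0589 r 0.0632 ang 159.8
 foot [260. 196.] 753 [0.5717 0.1773] enc 0.5717 0.1767 0.0151 z 0.059 r 0.0019 ang 18.0
 foot [204. 226.] 738 [0.5225 0.136 ] enc 0.5224 0.1352 0.015 z 0.0589 r 0.0624 ang -139.3
 foot [312. 227.] 720 [0.6278 0.156 ] enc 0.6279 0.1552 0.0152 z 0.0589 r 0.0615 ang -19.7
 foot [259. 254.] 690 [0.5812 0.1164] enc 0.5813 0.1154 0.0151 z 0.0589 r 0.0614 ang -79.4
t 20.8 pos [0.5903 0.1889 0.2377] yaw [-1.7998e+02  4.0000e-02  1.0093e+02] -> shift [-0.3561 -0.0904  0.058 ] turn 1.543 rows>= 8.3
[ 0.57578521 -0.17849095  0.08746454]
foot end [ 0.5774 -0.1789  0.0879] n 267 res 0.0012
foot end [ 0.5751 -0.1812  0.0871] n 591 res 0.0009
```

View pics/w4.png

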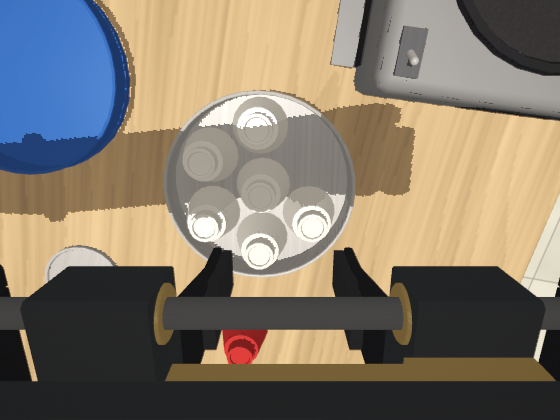

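The tin holds six cups, and the one free slot is at px ~(318,165). The lower cup is still where the model predicts. I fetch it the same way.

Call:
move_arm --steps '[[[-0.05,-0.011,0],0.17],[[-0.1,-0.023,0],0.34],[[-0.15,-0.034,0],0.52],[[-0.2,-0.046,0],0.69],[[-0.25,-0.057,0],0.86],[[-0.29,-0.067,0.01],1.03],[[-0.325,-0.075,0.03],1.2],[[-0.35,-0.08,0.05],1.38],[[-0.358,-0.0815,0.06],1.543],[[-0.358,-0.0815,0.075],1.543],[[-0.358,-0.0815,0.08],1.543],[[-0.358,-0.0815,0.08],1.543]]'

```text
time_s: 22.4
tool_pos: [0.5783, -0.1762, 0.1575]
tool_rot: [-180.0, 0.0, 12.7]
force: [0.7, 0.4, 0.3]
grip_width: 0.0503
```

```bash
python3 -c "
from h import *
go(.578,-.1785,.087,12.5)"
```

```text
t 22.4 pos [ 0.5783 -0.1762  0.1575] yaw [-1.7996e+02  4.0000e-02  1.2740e+01] -> shift [-0.0007  0.0023  0.0705] turn 0.004 rows>= 1.1
```

Call:
move_arm --steps '[[[-0.0007,0.0023,0.02],0],[[-0.0007,0.0023,0.04],0],[[-0.0007,0.0023,0.055],0],[[-0.0007,0.0023,0.065],0],[[-0.0007,0.0023,0.0705],0],[[-0.0007,0.0023,0.0705],0],[[-0.0007,0.0023,0.0705],0],[[-0.0007,0.0023,0.0705],0]]'

```text
time_s: 23.4
tool_pos: [0.5786, -0.1796, 0.0882]
tool_rot: [180.0, -0.1, 12.6]
force: [0.1, 0.2, -0.1]
grip_width: 0.05
```

Call:
move_arm --steps '[[[0,0,0],0],[[0,0,0],0],[[0,0,0],0],[[0,0,0],0]]' --hand 1 --squeeze 12

```text
time_s: 23.9
tool_pos: [0.578, -0.1794, 0.0875]
tool_rot: [-180.0, 0.0, 12.6]
force: [-0.0, -0.8, -0.0]
grip_width: 0.0294
```

Call:
move_arm --steps '[[[-0.001,0,-0.003],0],[[-0.003,0,-0.0075],0],[[-0.006,0,-0.015],0],[[-0.009,0,-0.025],0],[[-0.009,0,-0.045],0],[[-0.009,0,-0.07],0],[[-0.009,0,-0.1],0],[[-0.009,0,-0.11],0],[[-0.009,0,-0.11],0],[[-0.009,0,-0.11],0]]'

```text
time_s: 25.15
tool_pos: [0.5687, -0.1811, 0.1965]
tool_rot: [-180.0, 0.1, 12.6]
force: [-0.2, -0.3, -0.8]
grip_width: 0.0293
```

```bash
python3 -c "
from h import *
s=env.get_obs(); print(s['grip_width'],s['force'])
F=s['tool_pos']+np.array([.5667,-.1805,.1074])-np.array([.5689,-.1805,.107])
for n in('scene','side'):
    c=cam(n); print(F.round(4)); footfit(c[2],c[0],F)
go(.642,.024,.10,12.5)"
```

```text
0.02928915450347901 [-0.2462625  -0.33687992 -0.78631091]
[ 0.5665 -0.1811  0.1969]
foot end [ 0.5677 -0.1817  0.1961] n 263 res 0.0012
[ 0.5665 -0.1811  0.1969]
foot end [ 0.5652 -0.1839  0.196 ] n 747 res 0.0015
t 25.25 pos [ 0.5686 -0.1811  0.1963] yaw [-1.7996e+02  1.1000e-01  1.2590e+01] -> shift [ 0.1165 -0.1841  0.0962] turn 0.002 rows>= 3.8
```

Held as before; same uprighting routine.

Call:
move_arm --steps '[[[0.012,-0.02,0],0],[[0.034,-0.055,0],0],[[0.06,-0.095,0.0],0],[[0.085,-0.135,0.01],0],[[0.106,-0.167,0.04],0],[[0.1165,-0.184,0.075],0],[[0.1165,-0.184,0.1],0],[[0.1165,-0.184,0.115],0],[[0.1165,-0.184,0.122],0],[[0.1165,-0.184,0.126],0],[[0.1165,-0.184,0.126],0],[[0.1165,-0.184,0.126],0]]'

```text
time_s: 26.75
tool_pos: [0.6435, 0.0235, 0.0725]
tool_rot: [-180.0, -0.1, 12.6]
force: [0.1, 0.2, -0.9]
grip_width: 0.0295
```

Call:
move_arm --steps '[[[0,0,0.004],0],[[0,0,0.007],0],[[0,0,0.008],0],[[0.004,0,0.0084],0],[[0.0085,0,0.0092],0],[[0.0125,0,0.0102],0],[[0.0165,0,0.0115],0],[[0.0207,0,0.013],0],[[0.0256,0,0.0151],0],[[0.0256,0,0.0155],0],[[0.0256,0,0.0155],0]]' --squeeze 5

```text
time_s: 28.12
tool_pos: [0.6672, 0.0292, 0.0557]
tool_rot: [-180.0, 0.1, 12.6]
force: [-1.7, 0.2, 3.0]
grip_width: 0.0297
```

```bash
python3 -c "
from h import *
s=env.get_obs(); print(s['force'])
held(.0,views=('scene',))"
```

```text
[-1.65637543  0.15335757  2.97671044]
t 28.125 tcp [0.6672 0.0292 0.0557] w 0.0297
scene cup 375 [ 6.674e-01  2.850e-02 -5.000e-04] lean [0.003 0.006] 0.0009
   foot [0.5256 0.1345] 110
   foot [0.5138 0.1966] 115
   foot [0.5845 0.1148] 126
   foot [0.5749 0.1753] 134
   foot [0.5608 0.2377] 131
   foot [0.6313 0.1539] 148
```

Call:
move_arm --steps '[[[0,0,0],0],[[0,0,0],0],[[0,0,0],0],[[0,0,0],0],[[0,0,0.0005],0]]' --hand -0.3

```text
time_s: 28.8
tool_pos: [0.668, 0.0292, 0.0556]
tool_rot: [180.0, -0.0, 12.6]
force: [0.2, -0.4, -0.7]
grip_width: 0.056
```

Call:
move_arm --steps '[[[0,0,0],0],[[0,0,0],0],[[0,0,0],0],[[0,0,0],0]]' --hand 1 --squeeze 12

```text
time_s: 29.3
tool_pos: [0.6679, 0.0292, 0.0556]
tool_rot: [-180.0, -0.0, 12.6]
force: [-0.2, 0.3, 0.1]
grip_width: 0.0295
```

```bash
python3 -c "
from h import *
held(0,views=('scene',))
im,d,P,*_=cam('scene')
m=(np.abs(P[...,2]-.115)<.02)&(P[...,1]>.22)&(P[...,0]>.55); q=P[m]; print('box',np.percentile(q,1,axis=0),np.percentile(q,99,axis=0),m.sum())
go(.6176,.2186,.134,92)"
```

```text
t 29.3 tcp [0.6679 0.0292 0.0556] w 0.0295
scene cup 380 [ 6.673e-01  2.820e-02 -4.000e-04] lean [-0.002 -0.013] 0.0009
   foot [0.5257 0.1344] 111
   foot [0.5142 0.1966] 117
   foot [0.5844 0.1148] 123
   foot [0.5749 0.1753] 130
   foot [0.5608 0.2379] 132
   foot [0.6312 0.1541] 150
box [0.64560586 0.29867664 0.09661338] [0.88821358 0.54148942 0.11587087] 18895
t 29.4 pos [0.6679 0.0292 0.0556] yaw [-1.80e+02 -1.00e-02  1.26e+01] -> shift [-0.0078 -0.1958 -0.0784] turn -1.386 rows>= 7.4
```

Call:
move_arm --steps '[[[0,0,-0.02],0],[[0,0,-0.05],-0.1],[[0,-0.01,-0.075],-0.25],[[-0.001,-0.035,-0.079],-0.41],[[-0.002,-0.065,-0.079],-0.57],[[-0.003,-0.095,-0.079],-0.73],[[-0.005,-0.125,-0.079],-0.89],[[-0.006,-0.155,-0.079],-1.05],[[-0.007,-0.18,-0.079],-1.2],[[-0.008,-0.196,-0.079],-1.35],[[-0.008,-0.196,-0.079],-1.386],[[-0.008,-0.196,-0.079],-1.386],[[-0.008,-0.196,-0.079],-1.386]]'

```text
time_s: 31.02
tool_pos: [0.6179, 0.217, 0.1349]
tool_rot: [180.0, 0.0, 91.8]
force: [-0.1, 0.2, -1.2]
grip_width: 0.0295
```

```bash
python3 -c "
from h import *
held(.078)
p=env.get_obs()['tool_pos'];go(.6176,.2186,.0605,92)"
```

```text
t 31.025 tcp [0.6179 0.217  0.1349] w 0.0295
scene cup 447 [0.6199 0.2142 0.0795] lean [-0.006  0.003] 0.0009
   foot [0.5262 0.1285] 61
   foot [0.5836 0.1143] 120
   foot [0.5734 0.1704] 72
   foot [0.6305 0.1538] 135
side cup 334 [0.6175 0.2121 0.0781] lean [-0.012  0.004] 0.001
   foot [0.555  0.2328] 79
   foot [0.6243 0.1493] 74
   foot [0.5695 0.1709] 90
   foot [0.5783 0.1097] 95
   foot [0.5078 0.1921] 95
   foot [0.5196 0.1297] 106
t 31.12 pos [0.6177 0.2176 0.1347] yaw [1.7999e+02 2.0000e-02 9.1870e+01] -> shift [ 0.0011 -0.0001  0.0742] turn -0.002 rows>= 1.2
```

Call:
move_arm --steps '[[[0.0016,-0.0005,0.008],0],[[0.0016,-0.0005,0.02],0],[[0.0016,-0.0005,0.031],0],[[0.0016,-0.0005,0.041],0],[[0.0016,-0.0005,0.05],0],[[0.0016,-0.0005,0.058],0],[[0.0016,-0.0005,0.065],0],[[0.0016,-0.0005,0.071],0],[[0.0016,-0.0005,0.074],0],[[0.0016,-0.0005,0.074],0],[[0.0016,-0.0005,0.074],0]]'

```text
time_s: 32.5
tool_pos: [0.617, 0.2204, 0.0609]
tool_rot: [180.0, -0.0, 92.0]
force: [0.3, -0.4, -1.8]
grip_width: 0.0294
```

Call:
move_arm --steps '[[[0,0,0.001],0],[[0,0,0.002],0],[[0,0,0.003],0],[[0,0,0.0035],0],[[0,0,0.004],0],[[0,0,0.004],0]]'

```text
time_s: 33.25
tool_pos: [0.6168, 0.2204, 0.0575]
tool_rot: [180.0, -0.0, 92.0]
force: [-2.1, -1.0, 5.4]
grip_width: 0.0295
```

Call:
move_arm --steps '[[[0,0,0],0],[[0,0,0],0],[[0,0,0],0],[[0,0,-0.02],0],[[0,0,-0.06],0],[[0,0,-0.11],0],[[0,-0.02,-0.16],0],[[-0.01,-0.03,-0.182],0],[[-0.01,-0.03,-0.182],0],[[-0.01,-0.03,-0.182],0]]' --hand -0.15

```text
time_s: 34.5
tool_pos: [0.587, 0.2093, 0.238]
tool_rot: [-180.0, -0.0, 92.0]
force: [-0.6, -0.1, -0.5]
grip_width: 0.0499
```

```bash
python3 -c "
from h import *
tinview('w5')
for n in('scene','side'):
    im,d,P,*_=cam(n)
    for c,b in blobs(im,P,.052,.07,(.44,.68,.06,.31),50): print(n,b.mean(0).round(4),len(b))
    for r in env.cut_out(n,'die1')[:3]+env.cut_out(n,'coaster')[:1]: print(r['conf'],np.nanmedian(P[r['region']],0).round(3))
"
```

```text
tin [0.5698 0.1766 0.0962] 0.0012 2526
 foot [251. 156.] 818 [0.5576 0.2393] enc 0.5576 0.239 0.015 z 0.059 r 0.0639 ang 101.0
 foot [314. 179.] 787 [0.6174 0.2196] enc 0.6177 0.219 0.0151 z 0.059 r 0.0641 ang 42.1
 foot [203. 196.] 784 [0.5107 0.1986] enc 0.5104 0.1978 0.0152 z 0.0589 r 0.0631 ang 159.6
 foot [265. 219.] 724 [0.5717 0.1774] enc 0.5717 0.1769 0.015 z 0.059 r 0.002 ang 22.8
 foot [321. 241.] 706 [0.6279 0.1562] enc 0.6283 0.1554 0.015 z 0.0589 r 0.0616 ang -19.4
 foot [212. 250.] 250 [0.5182 0.1424] enc 0.5223 0.1358 0.0147 z 0.0598 r 0.0619 ang -146.5
 foot [273. 275.] 675 [0.5812 0.1165] enc 0.5812 0.1157 0.0151 z 0.0589 r 0.0612 ang -79.2
scene [0.5242 0.1333 0.0589] 102
scene [0.5835 0.1142 0.0588] 120
scene [0.576  0.1732 0.0584] 101
scene [0.629  0.1535 0.059 ] 126
0.62 [ 0.515 -0.01   0.016]
0.45 [0.598 0.115 0.042]
0.8 [0.383 0.017 0.005]
side [0.6143 0.2128 0.0576] 80
side [0.5543 0.2325 0.0576] 89
side [0.6229 0.1489 0.0574] 80
side [0.5687 0.1705 0.0575] 100
side [0.5776 0.1089 0.0577] 107
side [0.5071 0.1914 0.0575] 110
side [0.5192 0.1294 0.0577] 115
0.57 [ 0.499 -0.018  0.014]
0.32 [0.501 0.18  0.039]
0.32 [0.617 0.206 0.047]
0.89 [0.375 0.011 0.004]
```

View pics/w5.png

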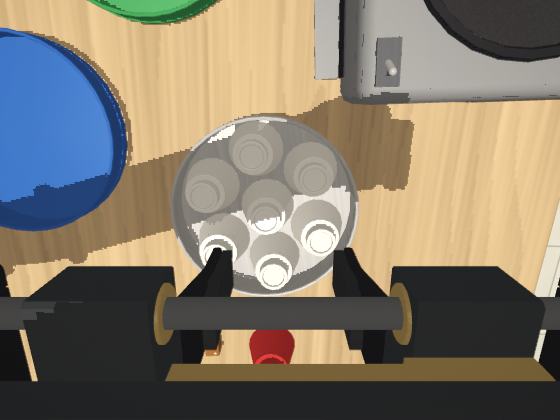

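The tin holds seven cups, with feet at px (251,156), (314,179), (203,196), (265,219), (321,241), (212,250) and (273,275). All stand at equal height, no more than 64 mm from the tin's centre. The gripper is clear, so I hand in.

```bash
python3 -c "
from h import *
print(env.sign_off())"
```

```text
the job is handed in; nothing more can be done
None
```

All seven cups are in the tin, upside down in a ring of six round one, and I handed the job in at about 35 s of the 69 s allowed. No verdict was given.

I moved the stray to the middle. Each nested cup was drawn off the drainer along its axis and rolled upright on free table over its rim edge. I then gripped it again and lowered it into its slot until it touched the floor (5 to 6 N) before letting go.

**Last checks:**
- **Cup positions:** in the last wrist view the ring cups are 61 to 64 mm from the tin's centre and the middle cup is 2 mm off it.
- **Cup height:** all feet are level within 1 mm at about 0.059 m, where 0.060 m would mean standing on the floor. I did not measure how far the cups lean once in the tin.
- **Other objects:** the tin did not move measurably. The coaster and one die read the same as at the start. The network did not report the other die in the last views, but the arm did not go near it.

**Disagreements:** the cameras differed by up to about 6 mm in absolute position, so I set the slots from positions relative to the tin and ring cups.

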